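Put the microscope accessories back into their fitted nests

ROBOT

A 6-joint arm with a two-finger parallel gripper is mounted at the origin on a cart in front of the work surface, level with it; the furniture and walls round the work are solid. World frame = base frame: x ahead of the robot, y to its left, z up, the work surface at z = 0. Lengths are in mm, angles in rad, forces in N, time in s.
With the tool pointing down it reaches from about 275 to 725 mm from the base axis. Payload 15.9 kg.
Tool frame: the origin (TCP) lies on the centre line of the jaws, within the pads' length; the fingertips stand 17 mm ahead of it and the grasp point (between the pads) lies 2 mm behind it (bot.finger_overhang is the distance from the TCP to the fingertips, in mm); z points along the fingers, y is the line along which they close (so a half turn about z gives the same grasp; the last joint's range is limited). The gripper opens to 85 mm and grips with 20 to 120 N. Pads are 22 mm wide; open, the fingers measure 114 mm over their backs; the gripper's body (76 mm by 85 mm) begins 54 mm behind the grasp point. The pads swing forward as they close: fully open they stand 13 mm farther back than shut.
Start: joints at [1.232, 0.213, -0.034, 1.323, 0, 1.571], TCP at [166.171, 471.564, 248.306] pointing down, gripper open.
Joint ranges: [-2.98, 2.98], [-0.74, 1.72], [-1.14, 1.35], [-2.1, 2.04], [-1.57, 1.44], [-3.14, 3.14]. Speed limits (rad/s): [1.89, 1.89, 2.39, 2.57, 3.14, 3.14].

INTERFACE

Orientations are given as [roll, pitch, yaw] about the fixed x, y, z axes, in that order (R = Rz(yaw) Ry(pitch) Rx(roll)).
In Python, from bench import sensors, imaging, ticket, bot gives the robot as it stands.
- The arm moves only by the tool servo_tool, never from a script. Its argument "steps" is a list of rows, each a list of 7 numbers: the shift along the tool's x, y, z in m, then the turn, a rotation vector about the tool's x, y, z in rad, then the opening, from 0 (shut) to 1 (fully open). In form: [[tx, ty, tz, rx, ry, rz, fingers], ...]. A call has 1 to 12 rows; each row is the pose to reach, as a shift and turn from the pose commanded when the call began, along the tool's axes at that moment; what a row does not reach only later rows make up. A row lasts 1/8 s, in which the tool goes at most 62.5 mm and 10.7 degrees, less where a joint would pass 70% of its speed; a pose out of reach is approached as far as the arm can. A call with a gripper value outside its range is refused whole. The fingers move at their own pace and stop on an object; the grip force is fixed at half the most. Time passes only in rows, so rows that repeat a pose let the fingers close. It gives the time, the measured TCP pose, the force, the opening and the grip force at its end, in the units of the state.
- sensors.get_state(): the state, without advancing time (a new reading comes with each control period).
- imaging.snapshot(name): name is "side" or "top"; returns a dict with "color" (420x560x3 uint8, red, green, blue), "range_z" (420x560 float32, mm along the optical axis (not along the pixel's ray), 0 where there is no reading), "fx", "fy", "cx", "cy" (pixels), "world_from_camera" (4x4, takes a point from camera to world coordinates). Camera axes: x right, y down, z forward; pixel columns grow to the right and rows downward; lengths in mm; the calibration is good to about 2 mm. A picture is of the moment at which its call begins.
- ticket.close_job(): hands the job in; it is judged then, once.
Trained networks look in the newest picture that a camera, given by its name, has taken for a name from the list of things; names that differ only in an ending like _2 or _b are one class to them, and where a whole thing is asked for, a point or a joint stands for the part that bears it (a point fixed in the world has none). Each returns a list of dicts, best first, with "p" (0 to 1); they miss things now and then, are a little off and sometimes report something else, mostly with a low value. They report only what shows in the picture. A call takes as long as a camera call.
- imaging.trace(camera, target): "pixels" (420x560 bool, what is visible of it) and "box" ([centre column, centre row, width, height] in pixels, round what is visible of it).
- imaging.landmark_of(camera, target): "position" ([row, column] in pixels: a listed point, or the origin of a listed thing).
The state is a dict: "t": time; "joint_pos": joint angles; "dq": joint speeds; "tau": joint torques, N m; "ee_pos": TCP position; "eef_rot": TCP orientation; "contact_force": force on the tool from outside, world axes, zero at the start; "ft_torque": the same for the moment, N m; "opening": finger opening in mm; "finger_force": force on a finger pad.
Only numpy, scipy, OpenCV 4.12 (cv2) and the standard library are available. Lean on these libraries where they do the work, as an engineer would, in place of code of your own. Each camera call takes 0.05 s, during which the arm holds its last target. There are 200 camera calls.

TASK

Put the four microscope accessories away, each in the black nest made for its shape and size: dropper bottle, screw case, filter cube and carton stand upright and fully down in their pockets. Two nests are wrongly taken, the screw case's by the dropper bottle and the carton's by the filter cube, so move these out first. Keep the bottle upright all the time, and set the screw case and the filter cube down gently, never drop them.

Things in the scene. Friction and masses are not known exactly. Their poses are not given: they have to be found in the camera images.
- dropper_bottle: Amber dropper bottle with a black pointed cap, 83 mm tall: body 28 mm across up to 50 mm, then the cap, under 20 mm across. At the start it stands upright in the large round nest, where it does not belong. Origin: centre of its underside, z up along the bottle. 50 g.
- screw_case: Round plastic screw case with a white lower part and a black lid, upright, 60 mm tall, 42 mm across up to 38 mm and 44 mm across above that (the lid is fixed). Origin: centre of its underside, z up. About 90 g.
- cube: Black fluorescence filter cube, standing at the start in the large square nest, 44 mm (x) by 40 mm (y) by 36 mm high; the solid block spans 40 by 40 mm, from x = -18 to +22 mm and y = -20 to +20 mm about the origin, which lies on its underside. Any quarter turn fits its nest. About 140 g.
- carton: Small square cardboard carton, 60 x 60 mm and 28 mm high. Origin: centre of its underside; x and y along its sides. About 70 g.
- nest_small_round: Black block 56 x 56 mm, 24 mm high, with a round pocket of 35 mm diameter and a cork floor 6 mm above the table (18 mm deep); the mouth has a 4 mm bevel. Made for the dropper bottle. Fixed to the table. Origin: centre of its underside, z up. The instruments to the right of the nests are up to 0.2 m tall (cables to 0.27 m): carry things over or round them.
- nest_large_round: Black block 72 x 72 mm, 24 mm high, with a round pocket of 50 mm diameter and a cork floor 6 mm above the table (18 mm deep); 4 mm bevel. Made for the screw case, but holding the dropper bottle at the start. Fixed to the table. Origin: centre of its underside, z up. 
- nest_small_square: Black block 70 x 70 mm, 18 mm high, with a square pocket of 50 x 50 mm, sides along x and y, and a cork floor 6 mm above the table (12 mm deep); 4 mm bevel. Made for the filter cube. Fixed to the table. Origin: centre of its underside, z up. 
- nest_large_square: Black block 84 x 84 mm, 18 mm high, with a square pocket of 66 x 66 mm, sides along x and y, and a cork floor 6 mm above the table (12 mm deep); 4 mm bevel. Made for the carton, but holding the filter cube at the start. Fixed to the table. Origin: centre of its underside, z up. 

How it is judged (in metres and radians):
At the end, for the whole second after the job is handed in: Bottle, screw case, filter cube and carton each in its own nest: within 10 mm of the centre, underside within 4 mm of the pocket floor, tilt under 0.12 rad. All at rest (horizontal distance between dropper_bottle and nest_small_round below 0.01 m and z of dropper_bottle in the frame of nest_small_round between 0.002 and 0.01 m and angle between each of dropper_bottle, screw_case, cube, carton's own z axis and vertical below 0.12 rad and linear speed of each of dropper_bottle, screw_case, cube, carton below 0.02 m/s and horizontal distance between screw_case and nest_large_round below 0.01 m and z of screw_case in the frame of nest_large_round between 0.002 and 0.01 m and horizontal distance between cube and nest_small_square below 0.01 m and z of cube in the frame of nest_small_square between 0.002 and 0.01 m and horizontal distance between carton and nest_large_square below 0.01 m and z of carton in the frame of nest_large_square between 0.002 and 0.01 m); the robot touches nothing.
It fails at once if the dropper bottle is tipped over by more than about 35 degrees (angle between dropper_bottle's own z axis and vertical above 0.6 rad).
It fails at once if the screw case is dropped (falls freely for more than about 25 mm) (linear speed of screw_case above 0.7 m/s and contact force between the fingers and screw_case below 0.05 N).
It fails at once if the filter cube is dropped (falls freely for more than about 25 mm) (linear speed of cube above 0.7 m/s and contact force between the fingers and cube below 0.05 N).
It also fails if it takes over 112 s, if anything falls off the work surface, if the arm or the gripper's body presses on something with over 40 N, if the wrist force passes 120 N, or if a joint passes its speed limit or range.

## Working session

There is one attempt and no reset: what is moved stays moved. The work goes in short steps, Python scripts to look and compute and a tool call to move; the robot and the scene stay as the last step left them, time stands still between calls to the robot, and variables do not carry over. Pictures are saved under pics/ and viewed, at most 14 in all, crops included, and the job is handed in when it is done.

Besides the shell and the picture viewer there is one more tool, called after ">>>" in YAML: its name, and indented under it one key for each argument. servo_tool: Moves the arm, as the interface text tells. Its arguments: {"type":"object","properties":{"steps":{"type":"array"}},"required":["steps"]}

```bash
mkdir -p pics; ls
cat > h.py <<'E'
import numpy as np, cv2
from bench import sensors, imaging, ticket, bot
N=["dropper_bottle","screw_case","cube","carton","nest_small_round","nest_large_round","nest_small_square","nest_large_square"]
def cloud(s):
    z=s["range_z"]; v,u=np.indices(z.shape)
    P=np.stack([(u-s["cx"])*z/s["fx"],(v-s["cy"])*z/s["fy"],z,np.ones_like(z)],-1)
    W=P@np.array(s["world_from_camera"]).T
    W=W[...,:3]; W[z==0]=np.nan; return W
def save(s,n): cv2.imwrite(f"pics/{n}.png",s["color"][...,::-1])
E
python3 - <<'E'
from h import *
np.set_printoptions(precision=1,suppress=True)
print(sensors.get_state())
for c in ("side","top"):
    s=imaging.snapshot(c); save(s,c+"0"); W=cloud(s)
    print(c,np.array(s["world_from_camera"]),s["fx"],s["cx"],s["cy"])
    np.savez(f"{c}0.npz",W=W,col=s["color"])
    for n in N:
        for r in imaging.trace(c,n)[:2]:
            m=r["pixels"]; Q=W[m]; Q=Q[~np.isnan(Q[:,0])]
            if len(Q)<5: continue
            zt=np.percentile(Q[:,2],95); T=Q[Q[:,2]>zt-5]
            print(n,round(r["p"],2),r["box"],"ztop",round(zt,1),"top lo/hi",np.percentile(T,2,axis=0)[:2],np.percentile(T,98,axis=0)[:2],"all",np.percentile(Q,2,axis=0),np.percentile(Q,98,axis=0))
E
```

```text
pics
{'t': 0.0, 'joint_pos': array([ 1.2,  0.2, -0. ,  1.3, -0. ,  1.6]), 'dq': array([-0.,  0.,  0.,  0., -0., -0.]), 'tau': array([  0. , -68.6,  48.7,   0. ,  -0. ,   0. ]), 'ee_pos': array([166.1, 471.3, 247.8]), 'eef_rot': array([-3.1,  0. ,  2.8]), 'contact_force': array([ 0.8, -0.9, -0.2]), 'ft_torque': array([-0.,  0.,  0.]), 'finger_force': 0.0, 'opening': 85.60302265867173}
side [[ -0.9  -0.2   0.3 207.8]
 [ -0.3   0.5  -0.8 823.3]
 [  0.   -0.9  -0.5 534.1]
 [  0.    0.    0.    1. ]] 401.92804502298566 278.2511183855608 210.32899515407405
dropper_bottle 0.9 [233.1, 256.0, 14.4, 40.4] ztop 79.0 top lo/hi [489.  236.2] [498.6 243.5] all [479.9 226.3  12.5] [512.7 252.   85. ]
screw_case 0.81 [278.1, 313.1, 25.8, 40.6] ztop 60.6 top lo/hi [349.6 325. ] [388.9 363.4] all [348.8 326.2   1.8] [388.9 364.   61. ]
cube 0.66 [196.6, 300.1, 31.4, 30.0] ztop 42.9 top lo/hi [491.9 337.7] [532.5 379.5] all [489.5 338.4  11. ] [530.9 381.1  43.2]
carton 0.71 [278.4, 277.9, 39.4, 36.5] ztop 29.1 top lo/hi [367.9 207.9] [427.9 269.9] all [365.8 208.2   1.4] [430.9 270.4  29.6]
nest_small
[... 1141 characters left out ...]
55.3  62.9]
screw_case 0.2 [152.6, 207.6, 15.9, 15.9] ztop 44.1 top lo/hi [490.5 335.1] [530.7 372.6] all [488.3 332.4  15. ] [530.8 373.   45.2]
carton 0.69 [194.3, 248.1, 22.6, 22.3] ztop 30.7 top lo/hi [368.8 206.1] [424.5 263.3] all [367.1 203.2  -0.9] [427.  267.2  31.6]
nest_small_round 0.66 [195.7, 175.7, 20.5, 21.6] ztop 25.6 top lo/hi [587.9 208.2] [641.3 261.4] all [587.7 206.6  -2. ] [645.4 261.8  26.9]
nest_large_round 0.68 [195.0, 217.1, 25.6, 29.3] ztop 25.4 top lo/hi [459.3 198.2] [529.1 268.1] all [459.5 197.6   1.7] [528.9 267.6  26.3]
nest_small_square 0.89 [158.3, 174.8, 27.6, 28.4] ztop 18.7 top lo/hi [577.4 309.5] [645.3 376. ] all [577.6 309.5   1.3] [644.7 375.5  19.7]
```

Run:
```python
import cv2,numpy as np
a=cv2.imread("pics/side0.png");b=cv2.imread("pics/top0.png")
cv2.imwrite("pics/s1.png",cv2.resize(a[215:355,140:340],None,fx=4,fy=4,interpolation=cv2.INTER_CUBIC))
cv2.imwrite("pics/t1.png",cv2.resize(b[140:280,110:310],None,fx=4,fy=4,interpolation=cv2.INTER_CUBIC))
```

```text
(no output)
```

View pics/s1.png

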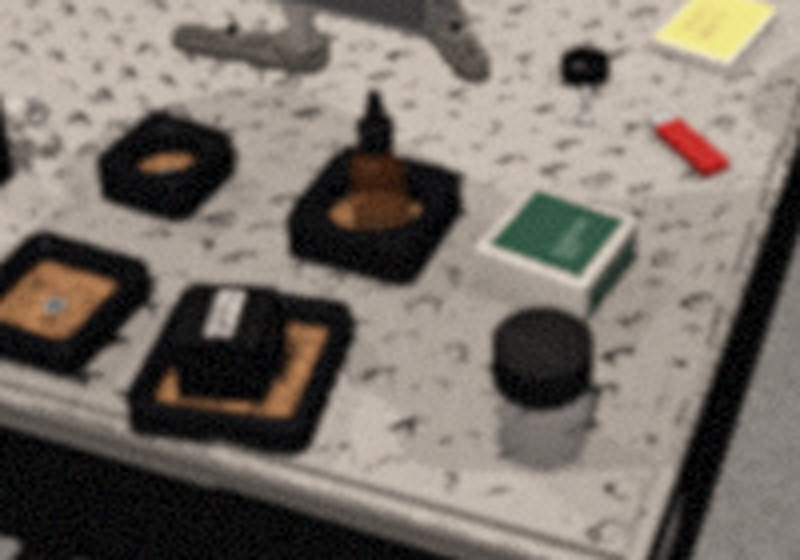

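View pics/t1.png

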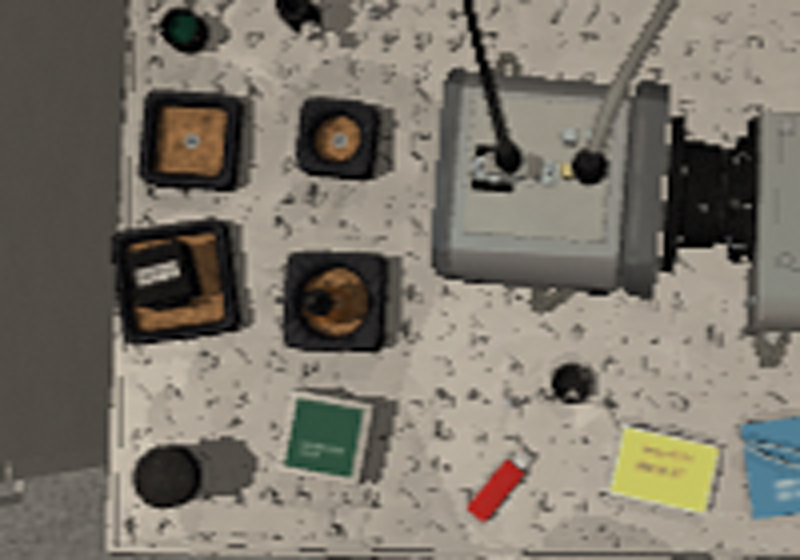

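View pics/side0.png

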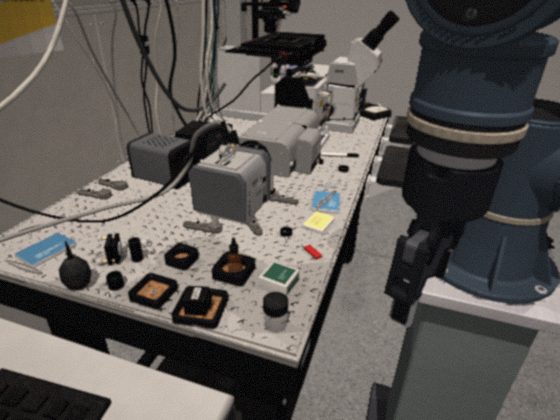

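Run:
```python
from h import *
np.set_printoptions(precision=3,suppress=True)
from scipy.spatial.transform import Rotation as R
st=sensors.get_state(); print(bot.finger_overhang,st["eef_rot"],st["ee_pos"]); print(R.from_euler("xyz",st["eef_rot"]).as_matrix())
print([a for a in dir(bot) if a[0]!="_"])
reg={"case":(368,342,40,52,70),"cube":(510,357,38,35,50),"carton":(397,238,50,23,36),"nsr":(616,238,45,19,30),"nlr":(494,236,50,19,30),"nss":(611,343,50,13,22),"nls":(508,355,60,13,22),"capbody":(491,237,25,35,54),"cap":(491,237,25,58,95)}
for c in("side","top"):
    W=np.load(f"{c}0.npz")["W"].reshape(-1,3)
    for n,(x,y,r,a,b) in reg.items():
        m=(abs(W[:,0]-x)<r)&(abs(W[:,1]-y)<r)&(W[:,2]>a)&(W[:,2]<b)
        Q=W[m]; 
        if len(Q)<8: print(c,n,len(Q)); continue
        (cx,cy),(w,h),an=cv2.minAreaRect(Q[:,:2].astype(np.float32))
        print(c,n,len(Q),"c %.1f %.1f wh %.1f %.1f ang %.1f"%(cx,cy,w,h,an),"z med %.1f max %.1f"%(np.median(Q[:,2]),Q[:,2].max()))
```

```text
17.0 [ 3.142 -0.     2.803] [166.172 471.587 248.326]
[[-0.943  0.332  0.   ]
 [ 0.332  0.943  0.   ]
 [ 0.     0.    -1.   ]]
['Unreachable', 'finger_overhang']
side case 435 c 369.1 343.3 wh 42.3 43.4 ang 20.9 z med 59.3 max 62.6
side cube 433 c 511.8 357.0 wh 44.0 42.2 ang 16.6 z med 41.5 max 43.7
side carton 665 c 398.2 237.7 wh 62.0 60.7 ang 81.5 z med 27.7 max 31.2
side nsr 325 c 616.7 239.5 wh 56.3 56.5 ang 82.5 z med 23.2 max 25.9
side nlr 518 c 496.7 237.7 wh 73.9 71.6 ang 89.0 z med 23.3 max 30.0
side nss 502 c 614.2 348.3 wh 71.5 72.1 ang 87.5 z med 16.9 max 19.8
side nls 636 c 509.5 353.9 wh 85.5 86.0 ang 9.1 z med 16.9 max 21.9
side capbody 128 c 490.6 242.6 wh 27.0 18.9 ang 31.2 z med 44.5 max 53.9
side cap 115 c 493.3 240.3 wh 18.0 15.2 ang 24.6 z med 70.8 max 89.4
top case 202 c 367.5 339.0 wh 42.4 43.2 ang 71.3 z med 58.9 max 66.7
top cube 211 c 509.8 354.1 wh 43.1 40.5 ang 13.9 z med 40.8 max 46.8
top carton 432 c 396.1 234.7 wh 61.4 59.9 ang 81.2 z med 27.5 max 34.2
top nsr 226 c 615.4 235.1 wh 56.5 55.4 ang 85.2 z med 22.8 max 29.6
top nlr 356 c 494.2 233.2 wh 70.2 71.0 ang 1.3 z med 22.8 max 29.2
top nss 246 c 612.0 343.9 wh 70.8 69.9 ang 87.8 z med 16.4 max 21.9
top nls 296 c 507.2 350.8 wh 84.2 85.5 ang 10.0 z med 16.6 max 21.8
top capbody 39 c 490.6 231.8 wh 22.4 26.6 ang 64.4 z med 44.0 max 50.3
top cap 43 c 491.7 234.9 wh 17.0 18.1 ang 3.1 z med 71.0 max 89.6
```

Run:
```python
from h import *
for c in("side","top"):
    W=np.load(f"{c}0.npz")["W"].reshape(-1,3)
    m=(W[:,0]>330)&(W[:,0]<720)&(W[:,1]>-60)&(W[:,1]<420)&(W[:,2]>95)&(W[:,2]<330)
    Q=W[m]; print(c,len(Q),np.percentile(Q,[0,1,50,99,100],axis=0).round())
    for x in range(400,720,40):
        q=Q[abs(Q[:,0]-x)<20]
        if len(q): print(x,q[:,1].max().round(),q[q[:,1].argmax()].round())
```

```text
side 5066 [[480. -60.  95.]
 [502. -58.  97.]
 [565. 117. 164.]
 [707. 148. 255.]
 [720. 151. 268.]]
480 -58.0 [495. -58. 151.]
520 151.0 [520. 151. 164.]
560 148.0 [545. 148. 140.]
600 146.0 [582. 146. 127.]
640 145.0 [620. 145. 165.]
680 137.0 [696. 137. 124.]
top 3849 [[499. -60.  95.]
 [504. -57. 115.]
 [567.  51. 176.]
 [703. 140. 255.]
 [720. 144. 270.]]
480 18.0 [500.  18. 155.]
520 144.0 [512. 144. 159.]
560 143.0 [547. 143. 175.]
600 140.0 [611. 140. 174.]
640 139.0 [631. 139. 165.]
680 133.0 [699. 133. 121.]
```

>>> servo_tool:
  steps:
    - [-0.3854,-0.1124,0.098,0,0,-0.339,1]
    - [-0.3854,-0.1124,0.098,0,0,-0.339,1]
    - [-0.3854,-0.1124,0.098,0,0,-0.339,1]
    - [-0.3854,-0.1124,0.098,0,0,-0.339,1]
    - [-0.3854,-0.1124,0.098,0,0,-0.339,1]
    - [-0.3854,-0.1124,0.098,0,0,-0.339,1]
    - [-0.3854,-0.1124,0.098,0,0,-0.339,1]
    - [-0.3854,-0.1124,0.098,0,0,-0.339,1]
    - [-0.3854,-0.1124,0.098,0,0,-0.339,1]
    - [-0.3854,-0.1124,0.098,0,0,-0.339,1]

```text
t: 2.15
ee_pos: [491.7, 238.3, 150.7]
eef_rot: [3.141, 0.0, -3.14]
contact_force: [-0.4, -0.2, 1.2]
opening: 85.2
finger_force: 0.0
```

>>> servo_tool:
  steps:
    - [0,0,0.05,0,0,0,1]
    - [0,0,0.09,0,0,0,1]
    - [0,0,0.105,0,0,0,1]
    - [0,0,0.105,0,0,0,1]
    - [0,0,0.105,0,0,0,0]
    - [0,0,0.105,0,0,0,0]
    - [0,0,0.105,0,0,0,0]
    - [0,0,0.105,0,0,0,0]
    - [0,0,0.105,0,0,0,0]
    - [0,0,0.105,0,0,0,0]
    - [0,0,0.105,0,0,0,0]
    - [0,0,0.105,0,0,0,0]

```text
t: 3.65
ee_pos: [492.8, 237.7, 46.1]
eef_rot: [3.141, 0.001, -3.141]
contact_force: [-1.5, -1.5, 8.4]
opening: 25.7
finger_force: 58.6
```

>>> servo_tool:
  steps:
    - [0,0,-0.01,0,0,0,0]
    - [0,0,-0.03,0,0,0,0]
    - [0,0,-0.055,0,0,0,0]
    - [0,0,-0.055,0,0,0,0]

```text
t: 4.15
ee_pos: [493.4, 238.0, 102.5]
eef_rot: [3.14, 0.003, -3.141]
contact_force: [0.3, 0.1, -1.2]
opening: 25.7
finger_force: 59.2
```

```bash
cat >> h.py <<'E'
def shot(n,r0,r1,c0,c1,cam="side"):
    s=imaging.snapshot(cam); a=cv2.resize(s["color"][r0:r1,c0:c1,::-1],None,fx=4,fy=4,interpolation=cv2.INTER_CUBIC)
    cv2.imwrite(f"pics/{n}.png",a); return s
E
python3 -c "
from h import *
s=shot('b1',190,340,140,340)
r=imaging.trace('side','dropper_bottle')
W=cloud(s)
for q in r: Q=W[q['pixels']]; print(q['p'],q['box'],np.nanpercentile(Q,[2,50,98],axis=0).round(1))
"
```

```text
0.5 [229.6, 241.6, 16.2, 27.2] [[480.6 237.6  66.1]
 [484.8 247.6  76.1]
 [502.1 253.8 105.1]]
0.37 [233.7, 271.3, 42.2, 38.8] [[461.2 206.2   2.9]
 [496.5 239.9  18. ]
 [528.8 272.5  24.9]]
```

View pics/b1.png

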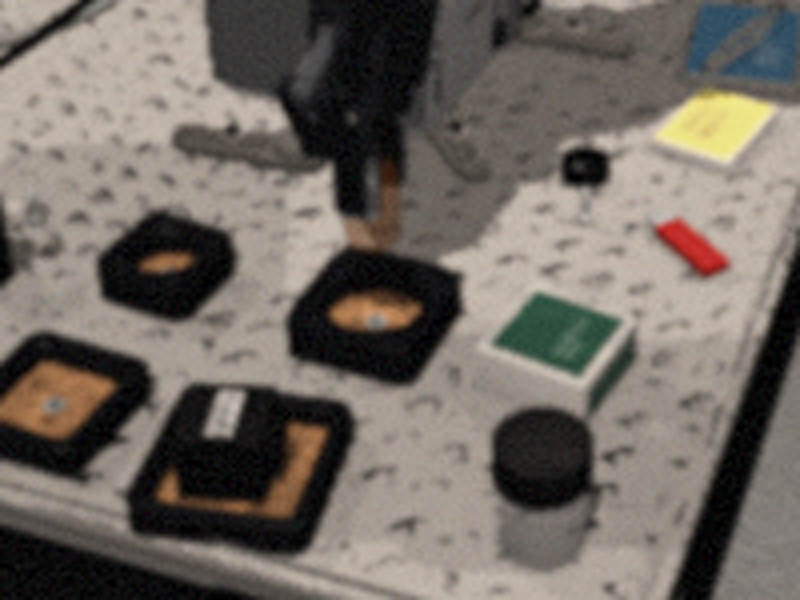

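>>> servo_tool:
  steps:
    - [-0.03,0,0,0,0,0,0]
    - [-0.08,0,0,0,0,0,0]
    - [-0.12,0,0,0,0,0,0]
    - [-0.125,0,0,0,0,0,0]
    - [-0.125,0,0,0,0,0,0]
    - [-0.125,0,0,0,0,0,0]

```text
t: 5.0
ee_pos: [616.3, 237.5, 100.1]
eef_rot: [-3.141, -0.001, -3.141]
contact_force: [-1.6, -0.3, -0.7]
opening: 25.5
finger_force: 59.2
```

```bash
python3 -c "
from h import *
print(sensors.get_state()['ee_pos'])
for c in ('side','top'):
  s=shot('b2'+c,*((160,310,90,290) if c=='side' else (110,260,100,300)),cam=c)
  r=imaging.trace(c,'dropper_bottle')
  W=cloud(s)
  for q in r: Q=W[q['pixels']]; print(c,q['p'],q['box'],np.nanpercentile(Q,[2,50,98],axis=0).round(1))
"
```

```text
[616.27995243 237.52697493 100.12408361]
side 0.59 [177.4, 225.2, 13.6, 33.1] [[603.1 236.   64.4]
 [608.  244.1  79.8]
 [624.9 253.5 125.6]]
```

View pics/b2side.png

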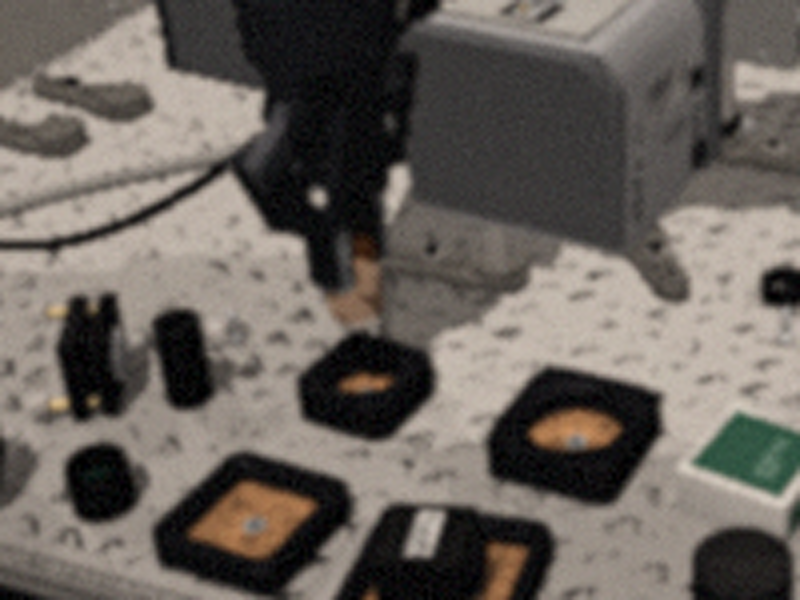

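>>> servo_tool:
  steps:
    - [-0.0005,0,0.02,0,0,0,0]
    - [-0.0005,0,0.035,0,0,0,0]
    - [-0.0005,0,0.044,0,0,0,0]
    - [-0.0005,0,0.049,0,0,0,0]
    - [-0.0005,0,0.053,0,0,0,0]
    - [-0.0005,0,0.053,0,0,0,0]

```text
t: 5.95
ee_pos: [617.9, 237.5, 47.3]
eef_rot: [3.142, 0.0, -3.141]
contact_force: [0.6, 0.1, -0.8]
opening: 25.7
finger_force: 59.2
```

No contact yet; lower 1 mm, then open partly, and rise.

>>> servo_tool:
  steps:
    - [0,0,0.0015,0,0,0,0]
    - [0,0,0.0015,0,0,0,0]
    - [0,0,0.0015,0,0,0,0.5]
    - [0,0,0.0015,0,0,0,0.8]
    - [0,0,0.0015,0,0,0,0.8]
    - [0,0,0.0015,0,0,0,0.8]
    - [0,0,-0.03,0,0,0,0.8]
    - [0,0,-0.08,0,0,0,0.8]
    - [0,0,-0.11,0,0,0,1]
    - [0,0,-0.11,0,0,0,1]

```text
t: 7.2
ee_pos: [619.0, 238.0, 160.0]
eef_rot: [3.14, 0.004, -3.141]
contact_force: [0.5, -0.0, -0.6]
opening: 85.3
finger_force: 0.0
```

>>> servo_tool:
  steps:
    - [0.25,0.103,0.03,0,0,0,1]
    - [0.25,0.103,0.03,0,0,0,1]
    - [0.25,0.103,0.03,0,0,0,1]
    - [0.25,0.103,0.03,0,0,0,1]
    - [0.25,0.103,0.03,0,0,0,1]
    - [0.25,0.103,0.03,0,0,0,1]
    - [0.25,0.103,0.03,0,0,0,1]

```text
t: 8.07
ee_pos: [368.4, 340.2, 127.0]
eef_rot: [-3.141, 0.0, 3.142]
contact_force: [0.8, 0.7, 0.1]
opening: 85.3
finger_force: 0.0
```

```bash
cat >> h.py <<'E'
def fit(W,x,y,r,a,b):
    W=W.reshape(-1,3); Q=W[(abs(W[:,0]-x)<r)&(abs(W[:,1]-y)<r)&(W[:,2]>a)&(W[:,2]<b)]
    if len(Q)<8: return len(Q)
    t=cv2.minAreaRect(Q[:,:2].astype(np.float32)); return len(Q),np.round(t[0],1),np.round(t[1],1),round(t[2],1),"z %.1f %.1f"%(np.median(Q[:,2]),Q[:,2].max())
E
python3 -c "
from h import *
print(sensors.get_state()['ee_pos'])
for c in ('side','top'):
  W=cloud(imaging.snapshot(c))
  print(c,'cap',fit(W,616,238,25,58,95),'body',fit(W,616,238,25,32,54),'case',fit(W,368,342,40,52,66))
"
```

```text
[368.36266981 340.17125574 127.01694962]
side cap (106, array([618.6, 241.6]), array([18.2, 14.7]), 1.8, 'z 70.9 88.8') body (141, array([616.6, 243. ]), array([26.5, 20.8]), 22.2, 'z 43.3 53.9') case (436, array([369.1, 343.7]), array([42.7, 42. ]), 16.9, 'z 59.4 62.1')
top cap (42, array([615.6, 236.5]), array([18.5, 16.8]), 87.4, 'z 71.6 90.3') body (46, array([615.7, 232.4]), array([21.5, 28.6]), 64.8, 'z 44.8 50.9') case (64, array([376.7, 338.8]), array([35.4, 24.8]), 75.1, 'z 58.3 62.5')
```

>>> servo_tool:
  steps:
    - [0,0.001,0.04,0,0,0,1]
    - [0,0.001,0.07,0,0,0,1]
    - [0,0.001,0.079,0,0,0,1]
    - [0,0.001,0.079,0,0,0,1]
    - [0,0.001,0.079,0,0,0,0]
    - [0,0.001,0.079,0,0,0,0]
    - [0,0.001,0.079,0,0,0,0]
    - [0,0.001,0.079,0,0,0,0]
    - [0,0.001,0.079,0,0,0,0]
    - [0,0.001,0.079,0,0,0,0]
    - [0,0.001,0.079,0,0,0,0]

```text
t: 9.55
ee_pos: [368.3, 341.8, 49.3]
eef_rot: [3.141, 0.001, -3.141]
contact_force: [-1.7, -2.5, 10.4]
opening: 42.6
finger_force: 59.5
```

>>> servo_tool:
  steps:
    - [0,0,-0.01,0,0,0,0]
    - [0,0,-0.035,0,0,0,0]
    - [0,0,-0.06,0,0,0,0]
    - [-0.04,-0.03,-0.06,0,0,0,0]
    - [-0.08,-0.065,-0.06,0,0,0,0]
    - [-0.115,-0.095,-0.06,0,0,0,0]
    - [-0.127,-0.106,-0.06,0,0,0,0]
    - [-0.127,-0.106,-0.06,0,0,0,0]
    - [-0.127,-0.106,-0.06,0,0,0,0]

```text
t: 10.68
ee_pos: [494.0, 236.2, 108.5]
eef_rot: [3.141, -0.0, -3.141]
contact_force: [0.6, -0.0, -0.7]
opening: 42.6
finger_force: 61.0
```

```bash
python3 -c "
from h import *
print(sensors.get_state()['ee_pos'])
for c in ('side','top'):
  s=shot('c1'+c,190,340,140,340,cam=c);W=cloud(s)
  for q in imaging.trace(c,'screw_case')[:1]: Q=W[q['pixels']]; print(c,q['p'],q['box'],np.nanpercentile(Q,[2,50,98],axis=0).round(1))
"
```

```text
[494.02311929 236.18456933 108.46345914]
side 0.67 [234.2, 237.2, 21.5, 34.9] [[473.9 222.1  60.3]
 [482.5 250.4  87. ]
 [507.5 258.5 119.5]]
```

View pics/c1side.png

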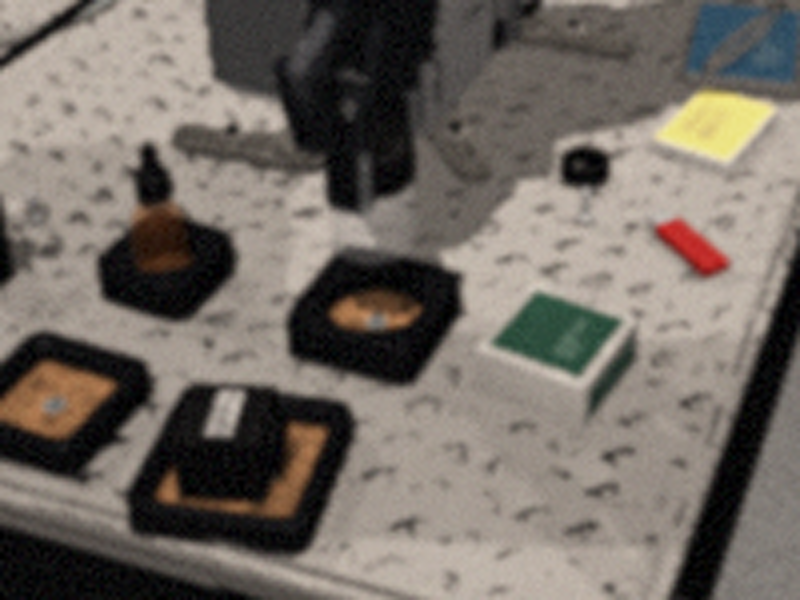

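>>> servo_tool:
  steps:
    - [-0.001,0,0.02,0,0,0,0]
    - [-0.001,0,0.034,0,0,0,0]
    - [-0.001,0,0.043,0,0,0,0]
    - [-0.001,0,0.048,0,0,0,0]
    - [-0.001,0,0.052,0,0,0,0]
    - [-0.001,0,0.052,0,0,0,0]

```text
t: 11.62
ee_pos: [495.8, 235.5, 56.3]
eef_rot: [3.142, -0.0, -3.141]
contact_force: [-0.1, 0.5, -0.3]
opening: 42.4
finger_force: 61.0
```

>>> servo_tool:
  steps:
    - [0,0,0.0015,0,0,0,0]
    - [0,0,0.0015,0,0,0,0]
    - [0,0,0.0015,0,0,0,0.6]
    - [0,0,0.0015,0,0,0,0.9]
    - [0,0,0.0015,0,0,0,0.9]
    - [0,0,0.0015,0,0,0,0.9]
    - [0,0,-0.03,0,0,0,0.9]
    - [0,0,-0.07,0,0,0,1]
    - [0,0,-0.07,0,0,0,1]

```text
t: 12.75
ee_pos: [497.4, 236.2, 129.1]
eef_rot: [3.14, 0.004, -3.141]
contact_force: [0.1, 0.3, -1.0]
opening: 85.2
finger_force: 0.0
```

Run:
```python
from h import *
np.set_printoptions(precision=1,suppress=True)
S=[]
for c in("side","top"):
    f=np.load(f"{c}0.npz"); W=f["W"].reshape(-1,3); b=(511.8,357.0) if c=="side" else (509.8,354.1)
    a=np.radians(15); d=W[:,:2]-b; u=d@[np.cos(a),np.sin(a)]; v=d@[-np.sin(a),np.cos(a)]
    for lo,hi in((38,48),(28,38),(20,28)):
        m=(abs(u)<30)&(abs(v)<30)&(W[:,2]>lo)&(W[:,2]<hi)
        print(c,lo,m.sum(),np.percentile(u[m],[0,2,98,100]),np.percentile(v[m],[0,2,98,100]))
    col=f["color"] if "color" in f else f["col"]
    r=(280,325,170,230) if c=="side" else (190,225,125,171)
    k=cv2.resize(col[r[0]:r[1],r[2]:r[3],::-1],(400,300),interpolation=cv2.INTER_CUBIC)
    S.append(np.clip(k.astype(float)*2,0,255).astype(np.uint8))
cv2.imwrite("pics/cube.png",np.hstack(S))
```

```text
side 38 381 [-20.  -17.9  20.3  22. ] [-21.2 -18.5  20.3  20.5]
side 28 138 [-22.6 -21.8  20.4  21.5] [-15.6 -14.1  21.3  21.4]
side 20 94 [-21.5 -21.2  19.6  20.3] [-13.  -12.4  21.2  21.4]
top 38 191 [-18.6 -17.6  20.6  21.8] [-20.2 -19.5  19.2  20.1]
top 28 36 [-22.1 -21.9  20.8  21.3] [-20.1 -19.9  15.4  16.8]
top 20 14 [-22.4 -22.3  19.1  21.4] [-19.8 -19.8  13.8  14.4]
```

View pics/cube.png

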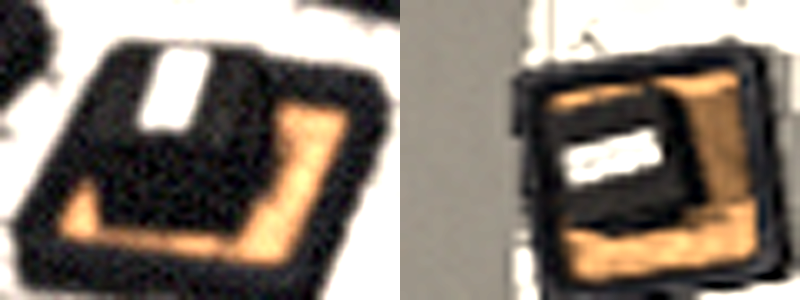

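>>> servo_tool:
  steps:
    - [-0.015,0.12,0.0,0,0,-0.262,1]
    - [-0.015,0.12,0.0,0,0,-0.262,1]
    - [-0.015,0.12,0.02,0,0,-0.262,1]
    - [-0.015,0.12,0.02,0,0,-0.262,1]
    - [-0.015,0.12,0.02,0,0,-0.262,1]
    - [-0.015,0.12,0.02,0,0,-0.262,1]

```text
t: 13.5
ee_pos: [511.1, 355.0, 107.0]
eef_rot: [3.141, 0.001, -2.88]
contact_force: [0.2, 0.5, 0.7]
opening: 85.5
finger_force: 0.0
```

```bash
python3 -c "
from h import *
print(sensors.get_state()['ee_pos'])
for c in ('side','top'):
  W=cloud(imaging.snapshot(c))
  print(c,'case',fit(W,495,236,28,54,75),'nest',fit(W,495,236,50,19,30))
"
```

```text
[511.12223578 355.02273931 107.0322997 ]
side case (314, array([496.3, 238.1]), array([42.9, 41.6]), 74.9, 'z 65.1 68.0') nest (492, array([497.1, 237.1]), array([72.4, 72.6]), 88.8, 'z 23.4 29.7')
top case (197, array([494.9, 232.7]), array([39.5, 41.3]), 1.0, 'z 64.9 70.4') nest (323, array([494.2, 233.2]), array([70.2, 71. ]), 1.2, 'z 22.9 28.9')
```

>>> servo_tool:
  steps:
    - [0,0,0.035,0,0,0,1]
    - [0,0,0.06,0,0,0,1]
    - [0,0,0.068,0,0,0,1]
    - [0,0,0.068,0,0,0,1]
    - [0,0,0.068,0,0,0,0]
    - [0,0,0.068,0,0,0,0]
    - [0,0,0.068,0,0,0,0]
    - [0,0,0.068,0,0,0,0]
    - [0,0,0.068,0,0,0,0]
    - [0,0,0.068,0,0,0,0]
    - [0,0,0.068,0,0,0,0]

```text
t: 14.98
ee_pos: [511.2, 355.7, 39.2]
eef_rot: [3.141, 0.001, -2.879]
contact_force: [-1.7, -2.2, 6.7]
opening: 38.8
finger_force: 61.1
```

>>> servo_tool:
  steps:
    - [0,0,-0.01,0,0,0,0]
    - [0,0,-0.03,0,0,0,0]
    - [0,0,-0.05,0,0,0,0]
    - [-0.03,-0.011,-0.05,0,0,0.1,0]
    - [-0.06,-0.022,-0.05,0,0,0.2,0]
    - [-0.085,-0.031,-0.05,0,0,0.304,0]
    - [-0.0959,-0.0357,-0.05,0,0,0.304,0]
    - [-0.0959,-0.0357,-0.05,0,0,0.304,0]
    - [-0.0959,-0.0357,-0.05,0,0,0.304,0]

```text
t: 16.1
ee_pos: [612.1, 346.0, 88.5]
eef_rot: [3.142, -0.0, 3.1]
contact_force: [-0.2, 0.0, -1.4]
opening: 38.8
finger_force: 60.4
```

```bash
python3 -c "
from h import *
st=sensors.get_state();print(st['ee_pos'],st['eef_rot'],st['opening'])
for c in ('side',):
  s=shot('d1'+c,200,350,100,300,cam=c);W=cloud(s)
  print(fit(W,613,347,45,55,70))
  for q in imaging.trace(c,'cube')[:1]: Q=W[q['pixels']]; print(c,q['p'],q['box'],np.nanpercentile(Q,[2,50,98],axis=0).round(1))
"
```

```text
[612.12313656 345.97328043  88.53090887] [ 3.14158725e+00 -2.27280972e-04  3.10021447e+00] 38.83930415252354
(160, array([605.4, 357.8]), array([54.9, 28.8]), 42.0, 'z 63.2 69.9')
side 0.57 [150.6, 264.4, 28.6, 36.4] [[590.5 328.2  57.3]
 [597.4 351.6  82.3]
 [629.8 368.2  92.4]]
```

View pics/d1side.png

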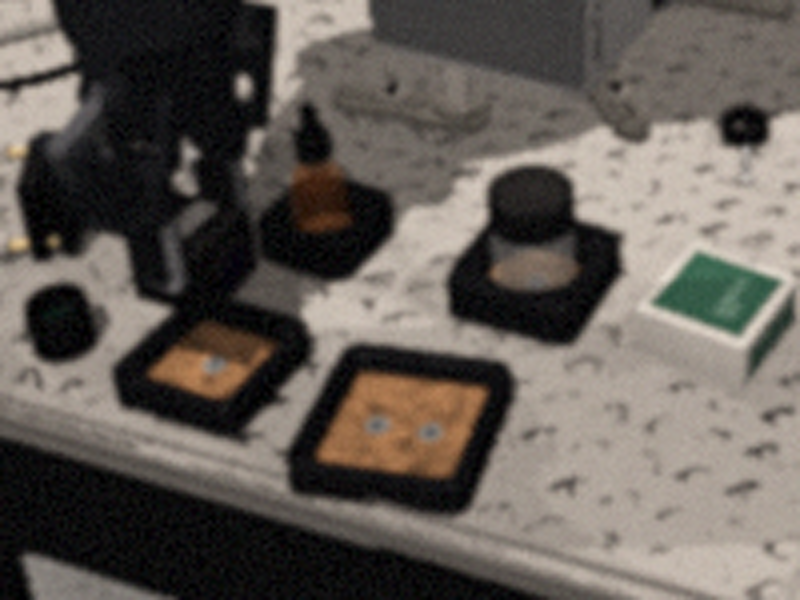

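>>> servo_tool:
  steps:
    - [-0.001,0,0.018,0,0,0,0]
    - [-0.001,0,0.032,0,0,0,0]
    - [-0.001,0,0.041,0,0,0,0]
    - [-0.001,0,0.045,0,0,0,0]
    - [-0.001,0,0.048,0,0,0,0]
    - [-0.001,0,0.048,0,0,0,0]

```text
t: 16.95
ee_pos: [613.7, 345.9, 40.4]
eef_rot: [3.141, 0.0, 3.1]
contact_force: [-0.0, 0.2, -0.9]
opening: 39.2
finger_force: 60.4
```

>>> servo_tool:
  steps:
    - [0,0,0.0015,0,0,0,0]
    - [0,0,0.0015,0,0,0,0]
    - [0,0,0.0015,0,0,0,0.6]
    - [0,0,0.0015,0,0,0,0.8]
    - [0,0,0.0015,0,0,0,0.8]
    - [0,0,0.0015,0,0,0,0.8]
    - [0,0,-0.03,0,0,0,0.8]
    - [0,0,-0.08,0,0,0,1]
    - [0,0,-0.08,0,0,0,1]

```text
t: 18.08
ee_pos: [615.5, 346.9, 124.8]
eef_rot: [3.138, 0.006, 3.1]
contact_force: [0.6, 0.7, -0.0]
opening: 85.2
finger_force: 0.0
```

>>> servo_tool:
  steps:
    - [0.2116,-0.1188,0,0,0,0.11,1]
    - [0.2116,-0.1188,0,0,0,0.11,1]
    - [0.2116,-0.1188,0,0,0,0.11,1]
    - [0.2116,-0.1188,0,0,0,0.11,1]
    - [0.2116,-0.1188,0,0,0,0.11,1]
    - [0.2116,-0.1188,0,0,0,0.11,1]
    - [0.2116,-0.1188,0,0,0,0.11,1]

```text
t: 18.95
ee_pos: [398.4, 236.5, 120.3]
eef_rot: [3.141, 0.001, 2.99]
contact_force: [-0.2, -1.1, -0.2]
opening: 85.0
finger_force: 0.0
```

```bash
python3 -c "
from h import *
st=sensors.get_state();print(st['ee_pos'],st['eef_rot'])
for c in ('side','top'):
  s=shot('e1'+c,200,350,140,340,cam=c);W=cloud(s)
  print(c,'cube',fit(W,613,346,27,34,50),'nest',fit(W,613,346,50,13,22),'carton',fit(W,397,237,50,22,36),'case',fit(W,495,236,28,54,75))
"
```

```text
[398.36226851 236.54548708 120.32851968] [3.14109796e+00 6.28333964e-04 2.98975137e+00]
side cube (406, array([614.2, 348.2]), array([41.1, 45. ]), 86.7, 'z 41.6 44.2') nest (462, array([613.1, 347.8]), array([70.9, 69.6]), 86.3, 'z 17.0 22.0') carton (684, array([397.9, 238.2]), array([61.7, 60.7]), 80.8, 'z 27.7 31.0') case (322, array([496.2, 238.1]), array([42.6, 42. ]), 81.7, 'z 65.2 68.2')
top cube (204, array([611.2, 344.3]), array([39.6, 43.1]), 89.7, 'z 40.7 45.5') nest (246, array([612. , 343.6]), array([71.7, 70. ]), 87.6, 'z 16.6 22.0') carton (147, array([396.3, 234.6]), array([60. , 59.2]), 80.6, 'z 27.2 32.5') case (197, array([494.8, 232.7]), array([39.5, 42.1]), 1.3, 'z 64.6 70.2')
```

View pics/e1side.png

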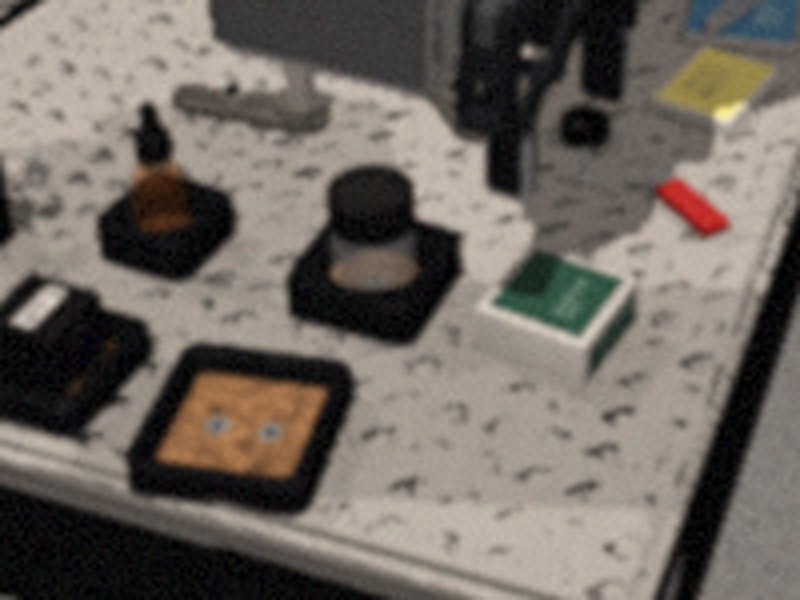

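>>> servo_tool:
  steps:
    - [0,0,0.045,0,0,0,1]
    - [0,0,0.08,0,0,0,1]
    - [0,0,0.091,0,0,0,1]
    - [0,0,0.091,0,0,0,1]
    - [0,0,0.091,0,0,0,0]
    - [0,0,0.091,0,0,0,0]
    - [0,0,0.091,0,0,0,0]
    - [0,0,0.091,0,0,0,0]
    - [0,0,0.091,0,0,0,0]
    - [0,0,0.091,0,0,0,0]

```text
t: 20.3
ee_pos: [398.1, 236.5, 30.8]
eef_rot: [3.14, 0.002, 2.99]
contact_force: [-3.4, -1.3, 13.0]
opening: 58.3
finger_force: 61.9
```

>>> servo_tool:
  steps:
    - [0,0,-0.01,0,0,0,0]
    - [0,0,-0.04,0,0,0,0]
    - [0,0,-0.075,0,0,0,0]
    - [-0.02,0.03,-0.075,0,0,-0.1,0]
    - [-0.045,0.065,-0.075,0,0,-0.2,0]
    - [-0.07,0.1,-0.075,0,0,-0.318,0]
    - [-0.088,0.125,-0.075,0,0,-0.318,0]
    - [-0.0923,0.1315,-0.075,0,0,-0.318,0]
    - [-0.0923,0.1315,-0.06,0,0,-0.318,0]
    - [-0.0923,0.1315,-0.045,0,0,-0.318,0]
    - [-0.0923,0.1315,-0.045,0,0,-0.318,0]

```text
t: 21.68
ee_pos: [507.0, 350.8, 72.7]
eef_rot: [-3.14, -0.003, -2.976]
contact_force: [-0.3, -0.7, -0.6]
opening: 58.4
finger_force: 65.3
```

```bash
python3 -c "
from h import *
st=sensors.get_state();print(st['ee_pos'],st['eef_rot'],st['opening'])
for c in ('side','top'):
  s=shot('f1'+c,200,350,140,340,cam=c);W=cloud(s)
  print(c,fit(W,508,354,55,52,78),fit(W,508,354,60,13,22))
"
```

```text
[507.01271694 350.76513772  72.70957628] [-3.14028351e+00 -2.75589944e-03 -2.97569368e+00] 58.384486348001424
side (829, array([505.3, 355.5]), array([60.4, 80.2]), 6.8, 'z 69.3 78.0') (442, array([509.2, 354.3]), array([84.4, 85.7]), 10.2, 'z 17.0 20.2')
top (183, array([505.8, 345.9]), array([61. , 63.7]), 9.6, 'z 69.8 76.2') (183, array([507.4, 349.9]), array([84.1, 82.8]), 9.5, 'z 16.4 21.9')
```

View pics/f1side.png

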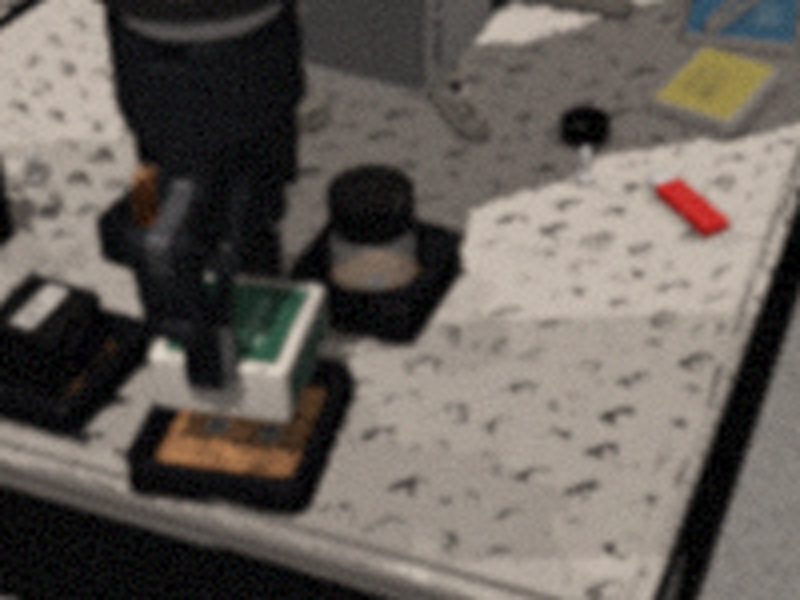

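>>> servo_tool:
  steps:
    - [-0.0005,0,0.008,0,0,0,0]
    - [-0.0005,0,0.012,0,0,0,0]
    - [-0.0005,0,0.012,0,0,0,0]

```text
t: 22.15
ee_pos: [508.6, 351.9, 61.9]
eef_rot: [-3.141, -0.001, -2.975]
contact_force: [0.2, -0.0, -0.5]
opening: 58.0
finger_force: 65.3
```

```bash
python3 -c "
from h import *
st=sensors.get_state();print(st['ee_pos'],st['eef_rot'],st['opening'])
for c in ('side','top'):
  W=cloud(imaging.snapshot(c))
  print(c,fit(W,508,354,55,42,64),fit(W,508,354,55,50,58))
"
```

```text
[508.6474229  351.88904919  61.88826743] [-3.14128594e+00 -6.62765479e-04 -2.97538874e+00] 57.983777815234816
side (762, array([507.6, 357.7]), array([60.8, 77.5]), 9.7, 'z 58.4 63.9') (206, array([507.3, 358. ]), array([60.6, 73.2]), 8.4, 'z 56.0 58.0')
top (172, array([506.9, 347.1]), array([60.6, 63.9]), 8.8, 'z 57.9 63.6') (77, array([507. , 346.5]), array([60.6, 62.7]), 8.8, 'z 56.4 58.0')
```

>>> servo_tool:
  steps:
    - [-0.001,0,0.008,0,0,0,0]
    - [-0.001,0,0.015,0,0,0,0]
    - [-0.001,0,0.02,0,0,0,0]
    - [-0.001,0,0.0235,0,0,0,0]
    - [-0.001,0,0.0235,0,0,0,0]

```text
t: 22.88
ee_pos: [509.8, 352.1, 38.5]
eef_rot: [-3.141, -0.0, -2.975]
contact_force: [-0.3, 0.2, -0.1]
opening: 58.1
finger_force: 65.3
```

>>> servo_tool:
  steps:
    - [0,0,0.0015,0,0,0,0]
    - [0,0,0.0015,0,0,0,0]
    - [0,0,0.0015,0,0,0,0.8]
    - [0,0,0.0015,0,0,0,1]
    - [0,0,0.0015,0,0,0,1]
    - [0,0,0.0015,0,0,0,1]
    - [0,0,-0.03,0,0,0,1]
    - [0,0,-0.08,0,0,0,1]
    - [0.05,0.0,-0.13,0,0,0,1]
    - [0.1,0.05,-0.15,0,0,0,1]
    - [0.15,0.08,-0.15,0,0,0,1]
    - [0.15,0.08,-0.15,0,0,0,1]

```text
t: 24.38
ee_pos: [346.1, 407.6, 189.6]
eef_rot: [3.141, 0.001, -2.972]
contact_force: [0.7, -0.4, -0.5]
opening: 85.2
finger_force: 0.0
```

```bash
python3 -c "
from h import *
st=sensors.get_state();print(st['ee_pos'])
for c in ('side','top'):
  s=shot('g1'+c,200,350,120,320,cam=c);W=cloud(s)
  print(c,'cart',fit(W,508,354,42,26,50),'nls',fit(W,508,354,60,13,22),'cube',fit(W,613,346,27,34,50),'case',fit(W,495,236,28,54,75),'cap',fit(W,616,238,25,58,95))
"
```

```text
[346.07950226 407.58800437 189.63993101]
side cart (908, array([509.7, 354.1]), array([60.6, 62.7]), 9.7, 'z 33.8 36.7') nls (583, array([509.1, 355.6]), array([84.7, 83.7]), 9.8, 'z 17.1 22.0') cube (401, array([614.7, 347.9]), array([41.7, 46.2]), 89.5, 'z 41.5 44.2') case (317, array([496.3, 237.8]), array([43.1, 41.6]), 80.5, 'z 65.0 67.6') cap (106, array([617.7, 242.4]), array([18.5, 13.3]), 26.3, 'z 71.2 89.4')
top cart (443, array([507.5, 350.7]), array([60. , 60.5]), 9.0, 'z 33.3 39.5') nls (290, array([507.1, 350.7]), array([84. , 84.9]), 8.8, 'z 16.2 22.0') cube (205, array([612.1, 343.5]), array([41.1, 40.3]), 0.1, 'z 40.9 45.7') case (197, array([494.9, 233. ]), array([39.6, 41.8]), 0.7, 'z 65.1 69.9') cap (42, array([617.3, 235.9]), array([18.2, 16. ]), 45.8, 'z 71.5 88.0')
```

View pics/g1side.png

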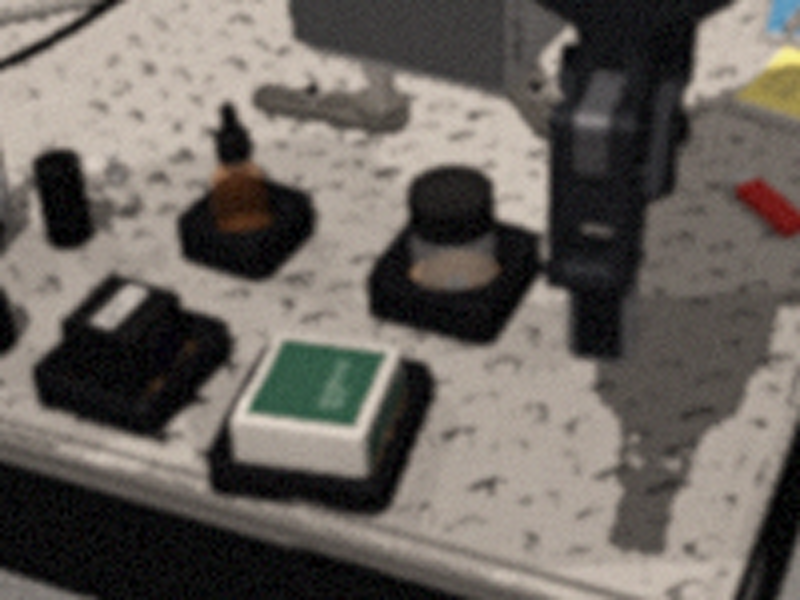

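All four sit upright and fully down: bottle (240,200), case (450,230), cube (130,320) and carton (315,405). The gripper is clear.

```bash
python3 -c "
from bench import ticket
print(ticket.close_job())"
```

```text
the job is handed in; nothing more can be done
None
```

The dropper bottle, screw case, filter cube and carton are each upright and fully down in their own nests in the last camera check, and I handed the job in at about 24 s; no verdict came back.

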